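# Set the air-release valve of a pressure station for a bleed-down test

### The arm

A 7-joint arm with a two-finger parallel gripper is mounted at the origin on the work surface. World frame = base frame: x ahead of the robot, y to its left, z up, the work surface at z = 0. Lengths are in m, angles in rad, forces in N, time in s.
With the tool pointing down it reaches from about 0.4 to 0.925 m from the base axis. Payload 5.6 kg.
Tool frame: the origin (TCP) lies midway between the tips of the shut fingers; the grasp point (between the pads) lies 19 mm behind it; z points along the fingers, y is the direction in which the jaws open and shut (so a half turn about z gives the same grasp; the last joint's range is limited). The gripper opens to 85 mm and grips with 20 to 120 N. Pads are 22 mm wide; open, the fingers measure 114 mm over their backs; the gripper's body (76 mm by 85 mm) begins 54 mm behind the grasp point. The pads swing forward as they close: fully open they stand 13 mm farther back than shut.
Start: joints at [1.107, 0.468, -0.012, 1.603, 0.006, 1.071, -0.056], TCP at [0.265, -0.593, 0.231] pointing down, gripper open.
Joint ranges: [-2.53, 2.53], [-0.31, 2.02], [-1.57, 1.55], [0.28, 2.44], [-1.29, 4.43], [0.15, 1.84], [-2.92, 2.92]. Speed limits (rad/s): [2.57, 2.57, 3.14, 3.14, 3.14, 3.14, 3.14].

### API

Orientations are given as a rotation vector (axis times angle).
In Python, from cell import monitor, optics, job, finder gives the robot as it stands.
- The arm moves only by the tool servo_tool, never from a script. Its argument "plan" is a list of rows, each a list of 7 numbers: the shift along the world's x, y, z in m, then the turn, a rotation vector about the world's x, y, z in rad, then the finger opening in m, from 0 to 0.0854. In form: [[dx, dy, dz, wx, wy, wz, claw], ...]. A call has 1 to 10 rows; each row is the pose to reach, as a shift and turn from the pose commanded when the call began; what a row does not reach only later rows make up. A row lasts 1/8 s, in which the tool goes at most 62.5 mm and 10.7 degrees, less where a joint would pass 70% of its speed; a pose out of reach is approached as far as the arm can. A call with a gripper value outside its range is refused whole. The fingers move at their own pace and stop on an object; the grip force is fixed at half the most. Time passes only in rows, so rows that repeat a pose let the fingers close. It gives the time, the measured TCP pose, the force and the opening at its end, in the units of the state.
- monitor.sense(): the state, without advancing time (a new reading comes with each control period).
- optics.get_image(name): name is "side" or "top"; returns a dict with "frame" (480x640x3 uint8, red, green, blue), "z_map" (480x640 float32, m along the optical axis (not along the pixel's ray), 0 where there is no reading), "fx", "fy", "cx", "cy" (pixels), "extrinsics" (4x4, takes a point from camera to world coordinates). Camera axes: x right, y down, z forward; pixel columns grow to the right and rows downward; lengths in m; the calibration is good to about 2 mm. A picture is of the moment at which its call begins.
- job.finish_job(): hands the job in, once; it reports no verdict.
Trained networks look in a picture, given as the dict that the camera call returned (one of the last four; its "shot" number tells which), for a name from the list of things; names that differ only in an ending like _2 or _b are one class to them, and where a whole thing is asked for, a point or a joint stands for the part that bears it (a point fixed in the world has none). Each returns a list of dicts, best first, with "conf" (0 to 1); they miss things now and then, are a little off and sometimes report something else, mostly with a low value. They report only what shows in the picture. A call takes as long as a camera call.
- finder.boxes_of(thing, picture): "rect" ([left, top, right, bottom] in pixels, round what is visible of it).
- finder.tip_of(thing, picture): "pixel" ([column, row] in pixels: a listed point, or the origin of a listed thing).
The state is a dict: "time_s": time; "joint_pos": joint angles; "qd": joint speeds; "effort": joint torques, N m; "ee_pos": TCP position; "ee_rot": TCP orientation; "wrist_force": force on the tool from outside, world axes, zero at the start; "moment": the same for the moment, N m; "grip_width": finger opening in m.
Only numpy, scipy, OpenCV 4.12 (cv2) and the standard library are available. Lean on these libraries where they do the work, as an engineer would, in place of code of your own. Each camera call takes 0.05 s, during which the arm holds its last target. There are 200 camera calls.

### The job

Get the pressure station ready for a slow bleed-down test: first shut off the air supply by swinging the ball valve's lever right across its pipe to its stop. Then turn the winged thumbscrew of the release valve clockwise until it seats, back it off a quarter turn from there, and finish with the gripper still holding the thumbscrew at that setting (do not let go of it), with the supply still shut. Leave the loose things lying about where they are.

Things in the scene. Friction and masses are not known exactly. Their poses are not given: they have to be found in the camera images.
- station: Fixed pressure station: blue base plate 240 (x) x 340 (y) mm, top 20 mm above the bench, with an aluminium bar across it (50 x 250 mm, top 75 mm above the bench, front face 30 mm in front of the origin). Origin: centre of the underside at bench level; front is -x. In front of the bar, 80 mm from the origin, sit two valves, 90 mm to the left (+y) and right (-y); which is which changes.
- vessel: Round steel vessel fixed behind the bar, 92 mm across, top 130 mm above the bench. Origin: on its axis, 20 mm above the bench.
- gauge: Upright dial gauge fixed behind the bar, 84 mm across, top 157 mm above the bench. Origin: foot of its post, 20 mm above the bench.
- supply_valve: Brass ball valve with a lever on top, fixed, its pipe lying along x. Origin: on the lever's vertical turning axis, on the top face of the base plate (20 mm above the bench); axes as the station's, -x is towards the front.
- lever_axis (a point): Point on the lever's vertical turning axis at the height of the middle of its black sleeve (90 mm above the bench).
- lever_grip (a point): Middle of the lever's black sleeve, 66 mm out from the turning axis and moving with the lever. The sleeve is 56 mm long (from 38 to 94 mm out), 14 mm wide, 9 mm thick, level, with at least 25 mm free beneath it.
- supply_lever (a joint): Angle of the lever in rad. 0 = fully open, lever along the pipe and pointing to the front (-x of the valve); 1.571 = shut, at its stop, lever across the pipe and pointing to +y of the valve. It shuts clockwise seen from above and stays where it is left; it takes about 2 N at the sleeve.
- release_valve: Steel needle valve with a winged thumbscrew on top and a copper-coloured silencer at the front, fixed. Origin: on the screw's vertical axis, on the top face of the base plate (20 mm above the bench); axes as the station's.
- wing: Black wing of the thumbscrew, turning with it: a flat upright bar 40 mm long (its x), 10 mm thick (its y), 24 mm high. Origin: on the vertical screw axis, 116 mm above the bench; the wing reaches from 8 mm below to 16 mm above it, below that it narrows to 22 mm long and then to a hub 18 mm across whose top is 15 mm below the origin. Half a turn looks the same.
- release_screw (a joint): How far the release screw is open, in rad: 0 = seated (hard stop); grows anticlockwise seen from above, 1.571 is a quarter turn open. It starts 1.9 to 3.0 open, does not rise noticeably, turns with about 0.06 N m of friction and stays where it is left.
- adapter: Loose brass pipe adapter, 36 mm high, 26 mm across, standing on the base plate between the two valves (origin: centre of its foot). To be left alone.
- plug: Loose steel blanking plug, 22 mm across, 24 mm high, standing on the base plate between vessel and gauge (origin: centre of its foot). To be left alone.
- tape_roll: Loose white roll, 54 mm across, 13 mm high, lying on the bench (origin: centre of underside). To be left alone.
- spanner: Loose steel spanner, 160 mm long, lying on the bench. To be left alone.
- driver: Loose screwdriver, 170 mm long, lying on the bench. To be left alone.
- weight: Loose steel knobbed weight, 44 mm across, 57 mm high, on the bench (origin: centre of underside). To be left alone.
- spare_gauge: Loose small dial gauge, 60 mm across, lying face up on the bench, 26 mm high (origin: centre of underside). To be left alone.

How it is judged:
On the way, in this order (a step that is already met when the one before it is completed fails the run):
1. the supply lever is at its shut stop (value of joint supply_lever above 1.47 rad), for 0.2 s.
2. the release screw is seated, with the supply shut (value of joint release_screw below 0.07 rad and value of joint supply_lever above 1.47 rad), for 0.2 s.
At the end, for the whole second after the job is handed in: The release screw stands a quarter turn open from its seat (1.571 rad, within 0.22 rad, about 12 degrees), still, with the fingers gripping its wing (more than 4 N), and the supply lever is shut (within 0.1 rad of its stop) (value of joint release_screw between 1.35 and 1.79 rad and velocity of joint release_screw between -0.05 and 0.05 rad/s and contact force between the fingers and wing above 4 N and value of joint supply_lever above 1.47 rad); the arm keeps its last pose, push and grip.
It fails at once if a loose thing lying about is shifted by more than 30 mm (distance of any of adapter, tape_roll, spanner, driver, weight, spare_gauge, plug from where it was at the start of the episode above 0.03 m).
It fails at once if a standing loose thing is tipped over (angle between any of adapter, weight's own z axis and vertical above 0.6 rad).
It also fails if it takes over 54 s, if anything falls off the work surface, if the arm or the gripper's body presses on something with over 40 N, if the wrist force passes 120 N, or if a joint passes its speed limit or range.

## Working session

There is one attempt and no reset: what is moved stays moved. The work goes in short steps, Python scripts to look and compute and a tool call to move; the robot and the scene stay as the last step left them, time stands still between calls to the robot, and variables do not carry over. Pictures are saved under pics/ and viewed, about 8 in all and at most 12, crops included, and the job is handed in when it is done.

Besides the shell and the picture viewer there is one more tool, called after "Call:" as name(argument=value, ...) on one line, values as JSON. servo_tool: Moves the arm, as the interface text tells. Its arguments: {"type":"object","properties":{"plan":{"type":"array","items":{"type":"array","items":{"type":"number"}}}},"required":["plan"]}

```bash
mkdir -p pics
cat > h.py <<'E'
import numpy as np,cv2
from cell import monitor,optics,job,finder
def world(p,u,v,z=None):
    E=np.array(p["extrinsics"]);r=np.array([(u-p["cx"])/p["fx"],(v-p["cy"])/p["fy"],1.])
    if z is None:
        zm=p["z_map"][int(v)-1:int(v)+2,int(u)-1:int(u)+2];zm=zm[zm>0];d=np.median(zm) if len(zm) else np.nan
    else: d=(z-E[2,3])/(E[:3,:3]@r)[2]
    return (E[:3,:3]@(r*d)+E[:3,3])
def cloud(p):
    v,u=np.mgrid[0:480,0:640];d=p["z_map"]
    P=np.stack([(u-p["cx"])/p["fx"]*d,(v-p["cy"])/p["fy"]*d,d],-1);E=np.array(p["extrinsics"])
    W=P@E[:3,:3].T+E[:3,3];W[d<=0]=np.nan;return W
def save(p,n):cv2.imwrite(f"pics/{n}.png",p["frame"][:,:,::-1])
E
python3 - <<'E'
from h import *
np.set_printoptions(precision=4,suppress=True)
for n in("top","side"):
    p=optics.get_image(n);save(p,n+"1");print(n,np.array(p["extrinsics"])[:3,3])
    for t,z in(("station",0),("lever_axis",.09),("lever_grip",.09),("supply_valve",.02),("release_valve",.02),("wing",.116),("adapter",.02)):
        for q in finder.tip_of(t,p)[:2]:
            u,v=q["pixel"];print(t,round(q["conf"],2),np.round([u,v]),world(p,u,v,z),world(p,u,v))
s=monitor.sense();print(s)
E
```

```text
top [ 0.4282 -0.0689  1.1939]
station 0.85 [307. 220.] [ 0.6026 -0.003  -0.    ] [ 0.5916 -0.0071  0.0753]
lever_axis 0.8 [347. 240.] [ 0.5411 -0.1021  0.09  ] [ 0.5418 -0.1024  0.0831]
lever_grip 0.6 [352. 267.] [ 0.4777 -0.1126  0.09  ] [ 0.4775 -0.1124  0.0945]
lever_grip 0.42 [274. 257.] [0.5047 0.0703 0.09  ] [0.504  0.069  0.1004]
supply_valve 0.67 [346. 242.] [ 0.5432 -0.1029  0.02  ] [ 0.5376 -0.1012  0.0775]
release_valve 0.56 [275. 255.] [0.515  0.0758 0.02  ] [0.509  0.0659 0.1007]
wing 0.57 [274. 251.] [0.5158 0.0667 0.116 ] [0.516  0.067  0.1131]
wing 0.57 [278. 256.] [0.5043 0.0566 0.116 ] [0.5081 0.0629 0.0618]
adapter 0.65 [345. 238.] [ 0.5516 -0.0991  0.02  ] [ 0.5471 -0.098   0.0633]
adapter 0.42 [310. 248.] [ 0.5288 -0.0126  0.02  ] [ 0.5262 -0.0141  0.0506]
side [-0.1435  0.7996  0.8523]
station 0.95 [300. 264.] [0.6038 0.0019 0.    ] [0.5652 0.0432 0.0441]
lever_axis 0.67 [337. 233.] [ 0.5434 -0.1046  0.09  ] [ 0.6265 -0.2139 -0.0022]
lever_axis 0.53 [289. 238.] [0.6326 0.0147 0.09  ] [ 0.6986 -0.0521  0.0252]
lever_grip 0.45 [355. 240.] [ 0.4781 -0.11    0.09  ]
[... 206 characters left out ...]
] [0.4955 0.0854 0.116 ] [0.5011 0.0792 0.1095]
adapter 0.53 [319. 268.] [ 0.527  -0.0023  0.02  ] [ 0.5274 -0.0028  0.0195]
adapter 0.46 [289. 240.] [ 0.6994 -0.0498  0.02  ] [ 0.7012 -0.0516  0.0182]
{'time_s': 0.8, 'joint_pos': array([ 1.107 ,  0.4675, -0.0116,  1.6027,  0.006 ,  1.0714, -0.0563]), 'qd': array([ 0.001 ,  0.0003, -0.0022,  0.0012,  0.0009, -0.0001,  0.0006]), 'effort': array([  0.0007, -53.2176,   0.0217, -25.1625,   0.0115,   0.0012,
        -0.    ]), 'ee_pos': array([ 0.2655, -0.5933,  0.2313]), 'ee_rot': array([ 3.0722,  0.6561, -0.0001]), 'wrist_force': array([ 0.1742,  0.0616, -0.0269]), 'moment': array([-0.0633, -0.0025,  0.0429]), 'grip_width': 0.08591048680530577}
```

Run:
```python
import cv2
a=cv2.imread("pics/top1.png")[170:330,230:430];b=cv2.imread("pics/side1.png")[180:340,230:430]
cv2.imwrite("pics/c1.png",cv2.resize(cv2.hconcat([a,b]),(800,320),interpolation=cv2.INTER_CUBIC))
```

```text
(no output)
```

View pics/c1.png

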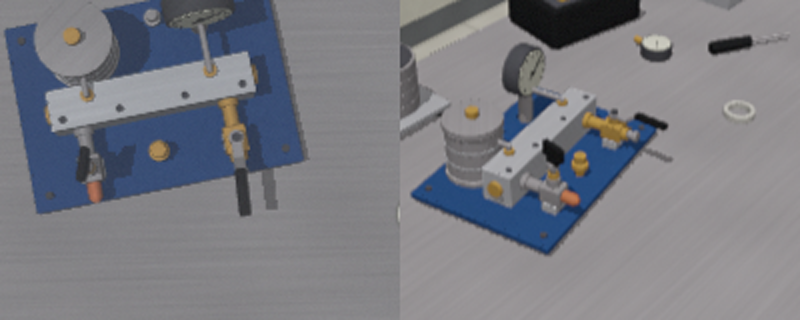

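View pics/top1.png

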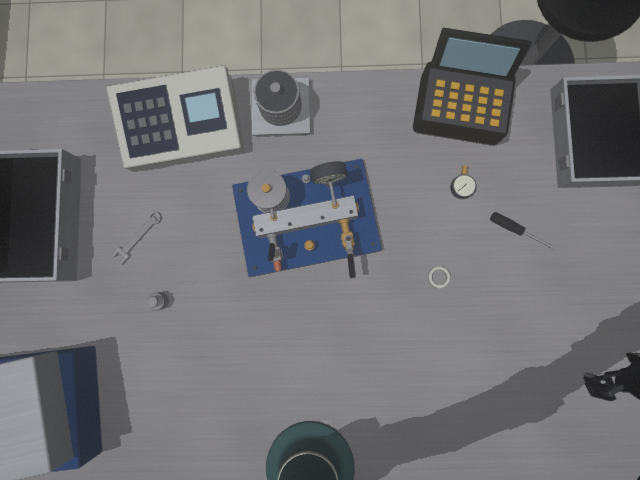

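The release valve (wing about (271,252), silencer at (277,266)) is on the left, and the supply valve with its black lever pointing to the front (about (351,264)) is on the right. The adapter is between them at (310,245). Next I fit the station pose and wing yaw from depth.

Run:
```python
from h import *
np.set_printoptions(precision=4,suppress=True)
from scipy.spatial.transform import Rotation as R
p=optics.get_image("top");W=cloud(p);f=p["frame"].astype(int)
roi=np.zeros((480,640),bool);roi[150:290,220:395]=1
blue=roi&(f[...,2]>f[...,0]+40)&(abs(W[...,2]-.02)<.012)
c,s,a=cv2.minAreaRect(W[blue][:,:2].astype(np.float32));print("plate",c,s,a)
bar=roi&(abs(W[...,2]-.075)<.006)&(f.min(-1)>120)
c2,s2,a2=cv2.minAreaRect(W[bar][:,:2].astype(np.float32));print("bar",c2,s2,a2)
yaw=np.radians(a if a<45 else a-90);c=np.array(c);print("yaw",yaw)
ax=np.array([np.cos(yaw),np.sin(yaw)]);ay=np.array([-ax[1],ax[0]])
S=c-.08*ax-.09*ay;L=c-.08*ax+.09*ay;print("supply",S,"release",L,"lever mid",S-.066*ax)
for cam in("top","side"):
    p=optics.get_image(cam);W=cloud(p);f=p["frame"].astype(int);dark=f.max(-1)<75
    m=dark&(np.hypot(W[...,0]-L[0],W[...,1]-L[1])<.035)&(W[...,2]>.1)&(W[...,2]<.14)
    for nm,m in(("wing",m),("lever",dark&(np.hypot(W[...,0]-S[0],W[...,1]-S[1])<.12)&(W[...,2]>.08)&(W[...,2]<.1))):
        P=W[m];P=P.astype(float)
        if len(P)<5: print(nm,len(P));continue
        w,V=np.linalg.eigh(np.cov(P[:,:2].T));d=V[:,1];print(cam,nm,len(P),P.mean(0),"ang",np.arctan2(d[1],d[0]),"ext",np.ptp((P[:,:2]@V),axis=0),"zmax",P[:,2].max())
print(R.from_rotvec(monitor.sense()["ee_rot"]).as_matrix())
```

```text
plate (0.6092993021011353, -0.0014165788888931274) (0.2386428713798523, 0.33745601773262024) 10.097757339477539
bar (0.5673584938049316, -0.009195461869239807) (0.12324666231870651, 0.24855130910873413) 9.811302185058594
yaw 0.17623911264130585
supply [ 0.5463 -0.104 ] release [0.5148 0.0732] lever mid [ 0.4813 -0.1156]
top wing 94 [0.514  0.0714 0.1294] ang 2.9887147598868715 ext [0.0104 0.0389] zmax 0.13850551557921897
top lever 123 [ 0.4807 -0.1094  0.0946] ang -3.0664456344301434 ext [0.0121 0.0543] zmax 0.09959357930871282
side wing 102 [0.508  0.0779 0.1202] ang 3.0632354558932238 ext [0.0111 0.0389] zmax 0.13440486352517433
side lever 59 [ 0.4745 -0.1046  0.0922] ang -3.008685232512438 ext [0.0123 0.0535] zmax 0.09638183979573944
[[ 0.9128  0.4084 -0.    ]
 [ 0.4084 -0.9128 -0.0001]
 [-0.      0.0001 -1.    ]]
```

Call:
servo_tool(plan=[[0.03,0.05,0,0,0,0,0],[0.055,0.11,0,0,0,0,0],[0.08,0.165,0,0,0,0,0],[0.11,0.22,0,0,0,0,0],[0.135,0.275,-0.02,0,0,0,0],[0.165,0.33,-0.04,0,0,0,0],[0.19,0.385,-0.06,0,0,0,0],[0.215,0.423,-0.08,0,0,0,0],[0.215,0.423,-0.1,0,0,0,0],[0.215,0.423,-0.1,0,0,0,0]])

```text
time_s: 2.2
ee_pos: [0.4796, -0.1696, 0.1301]
ee_rot: [-3.07, -0.657, 0.004]
wrist_force: [-0.3, -0.5, -0.8]
grip_width: -0.0003
```

Call:
servo_tool(plan=[[0,0,-0.03,0,0,0,0],[0,0,-0.058,0,0,0,0],[0.003,0.015,-0.058,0,0,0,0],[0.006,0.032,-0.058,0,0,0,0],[0.003,0.048,-0.058,0,0,0,0],[0.0,0.062,-0.058,0,0,0,0]])

```text
time_s: 2.95
ee_pos: [0.4813, -0.1076, 0.0745]
ee_rot: [3.071, 0.657, 0.004]
wrist_force: [1.5, -2.3, 0.2]
grip_width: -0.0
```

Call:
servo_tool(plan=[[0.001,0.013,0,0,0,0,0],[0.003,0.026,0,0,0,0,0],[0.009,0.038,0,0,0,0,0],[0.016,0.048,0,0,0,0,0],[0.025,0.056,0,0,0,0,0],[0.033,0.062,0,0,0,0,0],[0.037,0.063,0,0,0,0,0]])

```text
time_s: 3.82
ee_pos: [0.5157, -0.0449, 0.0727]
ee_rot: [-3.071, -0.656, 0.008]
wrist_force: [-11.1, -2.2, 7.6]
grip_width: -0.0002
```

Call:
servo_tool(plan=[[0.003,0,0,0,0,0,0],[0.004,0,0,0,0,0,0],[0.004,0,0,0,0,0,0]])

```text
time_s: 4.2
ee_pos: [0.5158, -0.0451, 0.0723]
ee_rot: [-3.07, -0.655, 0.019]
wrist_force: [-14.3, 0.5, 10.0]
grip_width: -0.0003
```

Call:
servo_tool(plan=[[-0.02,-0.005,0,0,0,0,0],[-0.05,-0.005,0.01,0,0,0,0],[-0.09,0,0.06,0,0,0,0.05],[-0.12,0.01,0.12,0,0,0,0.05],[-0.12,0.01,0.16,0,0,0,0.05]])

```text
time_s: 4.82
ee_pos: [0.4005, -0.0342, 0.2353]
ee_rot: [3.072, 0.658, 0.003]
wrist_force: [1.5, -0.5, 0.5]
grip_width: 0.05
```

```bash
cat > m.py <<'E'
from h import *
import sys
np.set_printoptions(precision=4,suppress=True)
S=np.array([.546,-.103]);L=np.array([.513,.073])
for cam in("top","side"):
    p=optics.get_image(cam);save(p,cam+sys.argv[1]);W=cloud(p).astype(float);f=p["frame"].astype(int);dark=f.max(-1)<75
    for nm,c,r,a,b in(("wing",L,.035,.104,.14),("lever",S,.12,.082,.1)):
        P=W[dark&(np.hypot(W[...,0]-c[0],W[...,1]-c[1])<r)&(W[...,2]>a)&(W[...,2]<b)]
        if len(P)<5: print(cam,nm,len(P));continue
        w,V=np.linalg.eigh(np.cov(P[:,:2].T));d=V[:,1];q=P[:,:2]@V
        mid=V@((q.max(0)+q.min(0))/2)
        print(cam,nm,len(P),P.mean(0),mid,"ang",np.arctan2(d[1],d[0])%np.pi,"from axis",np.arctan2(*(P.mean(0)[:2]-c)[::-1]),"ext",np.ptp(q,axis=0))
s=monitor.sense();print(s["time_s"],s["joint_pos"],s["ee_pos"])
E
python3 m.py 2;python3 - <<'E'
import cv2
a=cv2.imread("pics/top2.png")[180:300,220:370];b=cv2.imread("pics/side2.png")[190:310,240:390]
cv2.imwrite("pics/c2.png",cv2.resize(cv2.hconcat([a,b]),(800,320),interpolation=cv2.INTER_CUBIC))
E
```

```text
top wing 87 [0.5141 0.0716 0.1301] [0.5145 0.072 ] ang 2.9925913173391634 from axis -0.9341718191997349 ext [0.01   0.0389]
top lever 128 [ 0.5342 -0.0395  0.0949] [ 0.5341 -0.0397] ang 1.7323729391289864 from axis 1.7549114341230134 ext [0.0133 0.0543]
side wing 93 [0.5077 0.0778 0.1212] [0.5093 0.0754] ang 3.0731713888791345 from axis 2.4120738369272887 ext [0.0121 0.0373]
side lever 55 [ 0.5287 -0.0337  0.0932] [ 0.5305 -0.0355] ang 1.723128931367553 from axis 1.8153276834914895 ext [0.0148 0.0558]
4.925 [ 0.279   0.049  -0.2824  2.1434  0.0183  0.9393 -1.1632] [ 0.4049 -0.0347  0.2384]
```

View pics/c2.png

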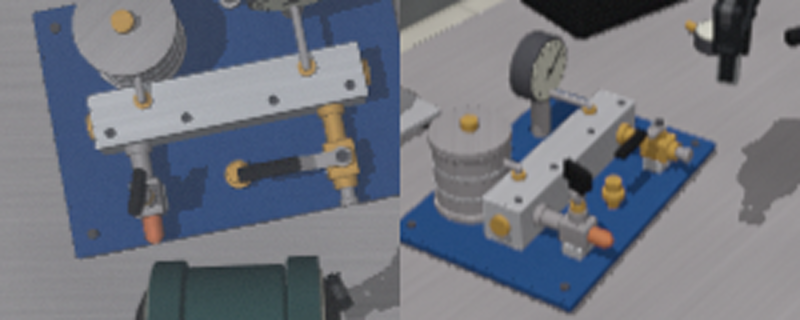

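Call:
servo_tool(plan=[[0.02,0.02,0,0,0,0.18,0.05],[0.05,0.05,0,0,0,0.36,0.05],[0.08,0.08,0,0,0,0.54,0.05],[0.109,0.108,-0.03,0,0,0.72,0.05],[0.109,0.108,-0.03,0,0,0.9,0.05],[0.109,0.108,-0.03,0,0,1.08,0.05],[0.109,0.108,-0.03,0,0,1.26,0.05],[0.109,0.108,-0.03,0,0,1.44,0.05],[0.109,0.108,-0.03,0,0,1.62,0.05],[0.109,0.108,-0.03,0,0,1.8,0.05]])

```text
time_s: 6.18
ee_pos: [0.5108, 0.0734, 0.2027]
ee_rot: [-1.387, -2.818, -0.002]
wrist_force: [0.2, 1.0, 0.0]
grip_width: 0.0499
```

Call:
servo_tool(plan=[[0,0,0,0,0,0.18,0.05],[0,0,0,0,0,0.36,0.05],[0,0,0,0,0,0.54,0.05],[0,0,0,0,0,0.72,0.05],[0,0,0,0,0,0.8,0.05],[0,0,0,0,0,0.8,0.05]])

```text
time_s: 6.92
ee_pos: [0.5107, 0.0732, 0.2027]
ee_rot: [-0.191, -3.135, -0.003]
wrist_force: [-0.5, 0.1, -0.1]
grip_width: 0.0498
```

```bash
cat > y.py <<'E'
from h import *
from scipy.spatial.transform import Rotation as R
s=monitor.sense();x=R.from_rotvec(s["ee_rot"]).as_matrix()
print(s["time_s"],"yaw",np.arctan2(x[1,0],x[0,0]),"q",np.round(s["joint_pos"],3),s["ee_pos"],"F",np.round(s["wrist_force"],2),"M",np.round(s["moment"],3),s["grip_width"],x[:,2].round(3))
E
python3 y.py
```

```text
6.925 yaw 3.0197172405767647 q [ 0.432  0.394 -0.779  1.917  0.333  0.963  0.948] [0.51068755 0.07315738 0.20273627] F [-0.49  0.08 -0.09] M [-0.016 -0.018 -0.022] 0.04977126845300835 [-0.     0.002 -1.   ]
```

Call:
servo_tool(plan=[[0.002,0,-0.04,0,0,0,0.05],[0.002,0,-0.08,0,0,0,0.05],[0.002,0,-0.096,0,0,0,0.05],[0.002,0,-0.096,0,0,0,0.03],[0.002,0,-0.096,0,0,0,0.015],[0.002,0,-0.096,0,0,0,0.0],[0.002,0,-0.096,0,0,0,0.0],[0.002,0,-0.096,0,0,0,0.0]])

```text
time_s: 7.92
ee_pos: [0.5136, 0.0736, 0.1088]
ee_rot: [0.189, 3.133, 0.002]
wrist_force: [-1.0, 1.9, 6.7]
grip_width: 0.009
```

```bash
python3 y.py; python3 m.py 3
python3 - <<'E'
import cv2
b=cv2.imread("pics/side3.png")[190:310,240:390]
cv2.imwrite("pics/c3.png",cv2.resize(b,(600,480),interpolation=cv2.INTER_CUBIC))
E
```

```text
7.925 yaw 3.0210674278125196 q [ 0.346  0.528 -0.689  1.985  0.469  0.787  0.835] [0.5136233  0.07356645 0.10881122] F [-1.05  1.88  6.72] M [ 0.413  0.129 -0.016] 0.008982149101153055 [ 0.003  0.001 -1.   ]
top wing 0
top lever 142 [ 0.5348 -0.0434  0.0943] [ 0.5376 -0.0601] ang 1.7437280730194873 from axis 1.7565530069728332 ext [0.0137 0.0958]
side wing 89 [0.5039 0.0805 0.1264] [0.5057 0.0784] ang 0.970831542960898 from axis 2.4513091712031896 ext [0.0246 0.037 ]
side lever 61 [ 0.5291 -0.0363  0.0934] [ 0.5329 -0.0543] ang 1.7352070583325787 from axis 1.8185594323318948 ext [0.0135 0.0897]
8.025 [ 0.3459  0.5281 -0.6894  1.9849  0.4694  0.7875  0.8349] [0.5136 0.0736 0.1088]
```

View pics/c3.png

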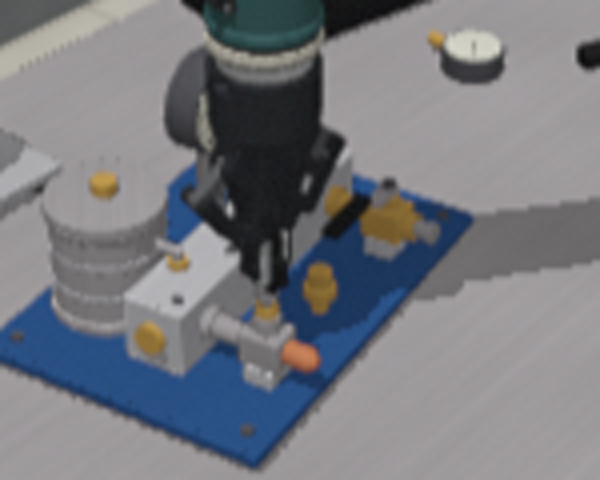

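The gripper holds the wing with a 9 mm opening, and the lever is still across its pipe. Turning clockwise.

Call:
servo_tool(plan=[[0,0,0,0,0,-0.16,0],[0,0,0,0,0,-0.32,0],[0,0,0,0,0,-0.48,0],[0,0,0,0,0,-0.64,0],[0,0,0,0,0,-0.8,0],[0,0,0,0,0,-0.96,0],[0,0,0,0,0,-1.12,0],[0,0,0,0,0,-1.28,0],[0,0,0,0,0,-1.44,0],[0,0,0,0,0,-1.6,0]])

```text
time_s: 9.28
ee_pos: [0.5134, 0.0734, 0.1088]
ee_rot: [2.386, 2.042, 0.004]
wrist_force: [-1.3, 2.1, 6.0]
grip_width: 0.0089
```

```bash
python3 y.py
```

```text
9.275 yaw 1.416094939553197 q [ 0.048  0.442 -0.31   2.004  0.199  0.721 -0.538] [0.51336503 0.07339471 0.10880092] F [-1.32  2.13  6.01] M [0.313 0.325 0.055] 0.008854034578852012 [ 0.002  0.001 -1.   ]
```

Call:
servo_tool(plan=[[0,0,0,0,0,-0.1,0],[0,0,0,0,0,-0.2,0],[0,0,0,0,0,-0.3,0]])

```text
time_s: 9.65
ee_pos: [0.5133, 0.0734, 0.1088]
ee_rot: [2.663, 1.666, 0.004]
wrist_force: [-0.8, 1.5, 6.5]
grip_width: 0.0092
```

```bash
python3 y.py
```

```text
9.65 yaw 1.118069085019937 q [-0.01   0.434 -0.239  2.007  0.152  0.715 -0.795] [0.51331172 0.07341774 0.10880279] F [-0.77  1.52  6.45] M [0.409 0.352 0.051] 0.0091736926140884 [ 0.002  0.001 -1.   ]
```

Call:
servo_tool(plan=[[0,0,0,0,0,-0.08,0],[0,0,0,0,0,-0.16,0],[0,0,0,0,0,-0.24,0]])

```text
time_s: 10.02
ee_pos: [0.5133, 0.0735, 0.1088]
ee_rot: [2.843, 1.336, 0.004]
wrist_force: [-1.1, 2.5, 6.6]
grip_width: 0.0086
```

```bash
python3 y.py
```

```text
10.025 yaw 0.8787334915383755 q [-0.056  0.428 -0.183  2.01   0.115  0.711 -1.002] [0.51331422 0.07346658 0.10882965] F [-1.09  2.49  6.58] M [0.36  0.359 0.066] 0.008605407304441032 [ 0.002  0.001 -1.   ]
```

Call:
servo_tool(plan=[[0,0,0,0,0,-0.08,0],[0,0,0,0,0,-0.16,0],[0,0,0,0,0,-0.24,0]])

```text
time_s: 10.4
ee_pos: [0.5133, 0.0735, 0.1088]
ee_rot: [2.981, 0.99, 0.004]
wrist_force: [-1.6, 1.6, 7.7]
grip_width: 0.0089
```

```bash
python3 y.py
```

```text
10.4 yaw 0.6409378732918241 q [-0.103  0.423 -0.126  2.013  0.08   0.707 -1.208] [0.51328729 0.07348097 0.10882003] F [-1.64  1.62  7.73] M [0.343 0.394 1.231] 0.008943485717340082 [ 0.002  0.    -1.   ]
```

Call:
servo_tool(plan=[[0,0,0,0,0,-0.07,0],[0,0,0,0,0,-0.14,0],[0,0,0,0,0,-0.14,0]])

```text
time_s: 10.78
ee_pos: [0.5133, 0.0735, 0.109]
ee_rot: [3.036, 0.798, 0.003]
wrist_force: [-1.4, -0.2, 8.8]
grip_width: 0.0089
```

```bash
python3 y.py
```

```text
10.775 yaw 0.5138195213204303 q [-0.131  0.421 -0.095  2.015  0.064  0.706 -1.322] [0.5132845  0.07348603 0.10897511] F [-1.4  -0.16  8.84] M [-0.106  0.394  3.197] 0.008934102031776896 [ 0.003 -0.002 -1.   ]
```

Seated: the torque rises to 1.2 N m, then 3.2 N m. I back off in small steps and watch where the torque vanishes.

Call:
servo_tool(plan=[[0,0,0,0,0,0.07,0],[0,0,0,0,0,0.07,0]])

```text
time_s: 11.02
ee_pos: [0.5133, 0.0735, 0.1089]
ee_rot: [3.009, 0.899, 0.003]
wrist_force: [-1.2, 0.0, 7.4]
grip_width: 0.0088
```

```bash
python3 y.py
```

```text
11.025 yaw 0.5804761907317317 q [-0.116  0.422 -0.111  2.014  0.073  0.706 -1.263] [0.51326728 0.07347161 0.10886706] F [-1.18  0.01  7.39] M [0.148 0.404 2.101] 0.008766261439001298 [ 0.003 -0.001 -1.   ]
```

Call:
servo_tool(plan=[[0,0,0,0,0,0.07,0],[0,0,0,0,0,0.07,0]])

```text
time_s: 11.28
ee_pos: [0.5133, 0.0735, 0.1088]
ee_rot: [2.978, 0.997, 0.004]
wrist_force: [-1.8, 0.3, 6.8]
grip_width: 0.009
```

```bash
python3 y.py
```

```text
11.275 yaw 0.6462018307962961 q [-0.102  0.423 -0.128  2.013  0.081  0.707 -1.205] [0.51328243 0.07347854 0.10880953] F [-1.84  0.28  6.78] M [0.259 0.351 1.139] 0.0090362710585351 [ 0.002 -0.    -1.   ]
```

Call:
servo_tool(plan=[[0,0,0,0,0,0.07,0],[0,0,0,0,0,0.07,0]])

```text
time_s: 11.52
ee_pos: [0.5133, 0.0735, 0.1088]
ee_rot: [-2.945, -1.095, -0.004]
wrist_force: [-1.4, 2.3, 6.7]
grip_width: 0.0088
```

```bash
python3 y.py
```

```text
11.525 yaw 0.7117789159087611 q [-0.088  0.425 -0.144  2.013  0.09   0.708 -1.146] [0.51327087 0.07347539 0.10881283] F [-1.36  2.29  6.74] M [0.453 0.322 0.066] 0.008847251848355088 [ 0.002  0.001 -1.   ]
```

The twist was elastic, with no slip, so the seat is at tool yaw about 0.715 and the target is about 2.286.

Call:
servo_tool(plan=[[0,0,0,0,0,0.17,0],[0,0,0,0,0,0.34,0],[0,0,0,0,0,0.51,0],[0,0,0,0,0,0.68,0],[0,0,0,0,0,0.85,0],[0,0,0,0,0,1.02,0],[0,0,0,0,0,1.19,0],[0,0,0,0,0,1.36,0],[0,0,0,0,0,1.5,0],[0,0,0,0,0,1.575,0]])

```text
time_s: 12.78
ee_pos: [0.5135, 0.0734, 0.1088]
ee_rot: [1.299, 2.858, 0.003]
wrist_force: [-1.6, 2.5, 6.6]
grip_width: 0.0086
```

Call:
servo_tool(plan=[[0,0,0,0,0,0,0],[0,0,0,0,0,0,0],[0,0,0,0,0,0,0]])

```text
time_s: 13.15
ee_pos: [0.5135, 0.0735, 0.1088]
ee_rot: [1.302, 2.857, 0.003]
wrist_force: [-0.8, 1.9, 6.2]
grip_width: 0.0086
```

```bash
python3 y.py; python3 m.py 4
python3 - <<'E'
import cv2
a=cv2.imread("pics/top4.png")[180:300,220:370];b=cv2.imread("pics/side4.png")[190:310,240:390]
cv2.imwrite("pics/c4.png",cv2.resize(cv2.hconcat([a,b]),(800,320),interpolation=cv2.INTER_CUBIC))
E
```

```text
13.15 yaw 2.2862452339819357 q [ 0.212  0.48  -0.515  1.993  0.34   0.75   0.21 ] [0.51353174 0.0734679  0.108799  ] F [-0.77  1.93  6.17] M [0.31  0.177 0.029] 0.008649508852300031 [ 0.003  0.001 -1.   ]
top wing 0
top lever 140 [ 0.5348 -0.0435  0.0945] [ 0.5378 -0.0601] ang 1.7450126502597572 from axis 1.7569593080768406 ext [0.0137 0.0955]
side wing 84 [0.5056 0.0805 0.1266] [0.5088 0.0771] ang 0.6622303755218004 from axis 2.346634207206389 ext [0.0375 0.0332]
side lever 61 [ 0.5293 -0.0365  0.0932] [ 0.533 -0.055] ang 1.7446344193077752 from axis 1.8170554948040107 ext [0.0139 0.0933]
13.25 [ 0.2116  0.4797 -0.5145  1.993   0.34    0.7496  0.2095] [0.5136 0.0734 0.1088]
```

View pics/c4.png

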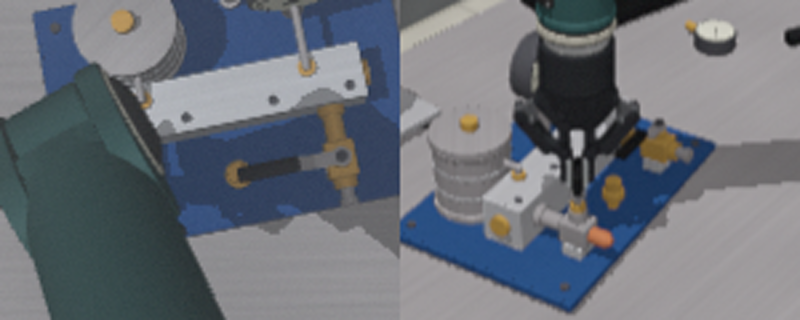

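The lever lies across its pipe, the gripper is on the wing, and the adapter is standing where it was. Handing in.

```bash
python3 -c "
from cell import job
print(job.finish_job())"
```

```text
the job is handed in; nothing more can be done
None
```

I shut the supply lever, seated the release screw, and backed it off a quarter turn. I then handed in with the gripper still holding the wing; the hand-in reports no verdict.

- **Supply lever:** I pushed it with closed fingers until the force rose to about 14 N with no further movement, which is its stop. The last pictures put it at 1.745 rad in the world frame, against 1.747 expected for shut.
- **Release screw:** It seated after about 2.3 rad clockwise, with the torque rising to 3.2 N m. The torque fell along the same line on the way back, so the wing had not slipped, and the seat is at tool yaw 0.715 rad. The final tool yaw is 2.286 rad, which is 1.571 rad open.
- **Grip and loose things:** The fingers are closed on the wing at 8.6 mm, and the arm is still. I saw the adapter upright in its place. I did not measure the positions of the other loose things at the end.
- **What the checks did not cover:** The gripper hides the wing, so its final angle comes from the tool yaw and torque, not from a picture. The side camera's estimate of the wing angle with the gripper on it was unusable. The side camera also put the lever's bearing from its axis at 1.817 rad, against 1.757 rad from the top camera; I put that down to it seeing only one side of the lever.

The run took about 13 s of the 54 s allowed.

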